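Charge a mill jar with grinding media

ROBOT

A 6-joint arm with a two-finger parallel gripper is mounted at the origin on a cart in front of the work surface, level with it; the furniture and walls round the work are solid. World frame = base frame: x ahead of the robot, y to its left, z up, the work surface at z = 0. Lengths are in m, angles in rad, forces in N, time in s.
With the tool pointing down it reaches from about 0.35 to 0.775 m from the base axis. Payload 5.5 kg.
Tool frame: the origin (TCP) lies between the finger pads; the fingertips stand 17 mm ahead of it and the grasp point (between the pads) lies 2 mm behind it (env.tip_extent is the distance from the TCP to the fingertips, in m); z points along the fingers, y is the line along which they close (so a half turn about z gives the same grasp; the last joint's range is limited). The gripper opens to 85 mm and grips with 20 to 120 N. Pads are 22 mm wide; open, the fingers measure 114 mm over their backs; the gripper's body (76 mm by 85 mm) begins 54 mm behind the grasp point. The pads swing forward as they close: fully open they stand 13 mm farther back than shut.
Start: joints at [1.184, 0.313, 0.046, 1.304, 0, 1.431], TCP at [0.14, 0.558, 0.248] pointing down, gripper open.
Joint ranges: [-2.76, 2.76], [-0.86, 1.69], [-1.03, 1.26], [-2.2, 2.34], [-1.47, 1.5], [-3.14, 3.14]. Speed limits (rad/s): [2.57, 2.57, 3.14, 3.14, 3.14, 3.14].

INTERFACE

Orientations are given as a rotation vector (axis times angle).
In Python, from workcell import env gives the robot as it stands. The module is installed in compiled form; this text tells all that it offers.
- The arm moves only by the tool send_rows, never from a script. Its argument "deltas" is a list of rows, each a list of 3 entries, a list of its own where there are three numbers: the turn, a rotation vector about the tool's x, y, z in rad, then the shift along the tool's x, y, z in cm, then the closure in counts, from 0 (fully open) to 255 (shut). A call has 1 to 12 rows; each row is the pose to reach, as a shift and turn from the pose commanded when the call began, along the tool's axes at that moment; what a row does not reach only later rows make up. A row lasts 1/10 s, in which the tool goes at most 50 mm and 8.59 degrees, less where a joint would pass 70% of its speed; a pose out of reach is approached as far as the arm can. A call with a gripper value outside its range is refused whole. The fingers move at their own pace and stop on an object; "grip_force" is the grip in N (left out, the last holds). Time passes only in rows, so rows that repeat a pose let the fingers close. It gives the time, the measured TCP pose, the force, the opening and the grip force at its end, in the units of the state.
- env.sense(): the state, without advancing time (a new reading comes with each control period).
- env.grab_frame(name): name is "scene" or "top" or "wrist"; returns the picture (384x512x3 uint8, blue, green, red); there is no depth.
- env.camera_info(name): a dict with "K" (3x3 intrinsics, pixels), "world_to_cam" (4x4, takes a point from world to camera coordinates); the wrist camera has in their place "mount" (4x4, takes a point from camera to tool coordinates, whose origin is the TCP and whose axes are the flange's). Camera axes: x right, y up, looking along -z (the intrinsics and any distortion apply to the point x, -y, -z); pixel columns grow to the right and rows downward; lengths in m; the calibration is good to about 2 mm. A picture is of the moment at which its call begins: read the wrist's pose just before it. camera_info takes no time and is no camera call.
- env.hand_in(): hands the job in; it is judged then, once.
Trained networks look in the newest picture that a camera, given by its name, has taken for a name from the list of things; names that differ only in an ending like _2 or _b are one class to them, and where a whole thing is asked for, a point or a joint stands for the part that bears it (a point fixed in the world has none). Each returns a list of dicts, best first, with "conf" (0 to 1); they miss things now and then, are a little off and sometimes report something else, mostly with a low value. They report only what shows in the picture. A call takes as long as a camera call.
- env.spot_in(camera, target): "at" ([column, row] in pixels, amid what is visible of it).
- env.spot_point(camera, target): "at" ([column, row] in pixels: a listed point, or the origin of a listed thing).
The state is a dict: "t": time; "joint_positions": joint angles; "joint_vel": joint speeds; "joint_torque": joint torques, N m; "position": TCP position; "orientation": TCP orientation; "contact_force": force on the tool from outside, world axes, zero at the start; "torque": the same for the moment, N m; "finger_gap": finger opening in m; "finger_force": force on a finger pad.
Only numpy, scipy, OpenCV 4.12 (cv2) and the standard library are available. Lean on these libraries where they do the work, as an engineer would, in place of code of your own. Each camera call takes 0.05 s, during which the arm holds its last target. There are 200 camera calls.

TASK

Charge the empty mill jar: move the orange funnel from the filled jar into the mouth of the empty one and let go of it, then pull the charge tube on the sloping stand out of its spring clips and pour all six grinding pieces through the funnel into the jar. Snap the emptied tube back into its clips, mouth up, and leave the funnel standing straight in the newly charged jar. Do not tip or shift the filled jar or the other things around.

Things in the scene. Friction and masses are not known exactly. Their poses are not given: they have to be found in the camera images.
- jar_empty: empty mill jar: clear round jar 86 mm wide, 112 mm tall, black rubber foot; from z = 74 mm a shoulder narrows to a neck (z = 92 to 112 mm), 59 mm outside, 50 mm clear. Loose, about 0.5 kg. Origin at the centre of its underside, z up; inner floor 8 mm up. Stands left or right of the filled jar
- jar_full: filled mill jar: the same kind of jar with dark balls and brown short cylinders inside; loose, 0.6 kg. Origin at the centre of its underside. The funnel stands in its mouth at the start
- jar_empty_mouth (a point): centre of the empty jar's mouth, level with its rim, 112 mm above its underside; a seated funnel's origin lies here
- funnel: loose orange funnel, about 0.11 kg. Origin on its axis at the seat plane (underside of 4 ribs that rest on a jar's rim). z up: below it a spout 42 mm outside, tapering to 39 mm at its end (z = -38 mm), 33 mm clear there, so 4 mm loose in a neck all round; above it a 45-degree cone to z = 44 mm and a collar to z = 62 mm. A bar handle sticks out along its own +x
- funnel_handle (a point): grasp point on the funnel's handle: 105 mm from the axis along the funnel's x, 53 mm above its origin. The handle is a level bar 14 mm wide (along the funnel's y), 16 mm high (z = 45 to 61 mm), from 70 to 131 mm off the axis
- funnel_mouth (a point): centre of the funnel's mouth, level with its rim (62 mm above the funnel's origin); the mouth is 131 mm clear, 137 mm outside
- charge_tube: loose clear tube, 38 mm outside, 32 mm inside, 165 mm long, closed end with black rubber foot, open end with black rim; with its six pieces about 0.2 kg. Origin at the middle of its axis, x along the axis to the open mouth. At the start it lies in the stand's right row, mouth up, x 35 degrees above level, y level and to the left, z square off the board (up and back to the robot)
- tube_mouth (a point): centre of the charge tube's open mouth, 82.5 mm from its origin along its x
- clip_seat (a point): fixed on the stand: where the middle of the charge tube's axis lies when it is home in its clips, 35 mm off the board. Two C-shaped spring clips, 14 mm wide, hold the tube 50 mm to either side of this point and open square off the board: the tube comes straight off against about 12 N, is free after 25 mm, and is pressed straight back with about 8 N
- spare_tube: the other, empty tube, fixed in the stand's left row; same size and axes as the charge tube (x up the slope to its mouth, y to the left, z square off the board). When the charge tube is home it lies at x = 0, y = -104 mm, z = 0 of this frame with the same orientation
- clip_stand: fixed plywood stand, 208 mm wide, about 165 mm deep, facing roughly to the robot; its board rises away from the robot at 35 degrees, from 27 mm high in front to 137 mm. Origin under its middle, x level and up-slope, y to the left. A wooden stop 36 mm high stands at the foot of each row, 2 mm below the seated tube's closed end
- media_1: short brown ceramic cylinder, 18 mm in diameter and 18 mm long, in the charge tube (number 1 from its closed end); slides or rolls out once the tube points about 25 degrees down. Origin at its centre
- media_2: dark steel ball, 18 mm in diameter, in the charge tube (number 2 from its closed end); slides or rolls out once the tube points about 25 degrees down. Origin at its centre
- media_3: short brown ceramic cylinder, 18 mm in diameter and 18 mm long, in the charge tube (number 3 from its closed end); slides or rolls out once the tube points about 25 degrees down. Origin at its centre
- media_4: dark steel ball, 18 mm in diameter, in the charge tube (number 4 from its closed end); slides or rolls out once the tube points about 25 degrees down. Origin at its centre
- media_5: short brown ceramic cylinder, 18 mm in diameter and 18 mm long, in the charge tube (number 5 from its closed end); slides or rolls out once the tube points about 25 degrees down. Origin at its centre
- media_6: dark steel ball, 18 mm in diameter, in the charge tube (number 6 from its closed end); slides or rolls out once the tube points about 25 degrees down. Origin at its centre
- stone_figure: bystander: small stone figure, 57 mm wide, 136 mm tall, behind and between the stand and the jars; origin at its underside
- tape_measure: bystander: yellow tape measure, 35 x 72 x 62 mm, in front; origin at its underside
- granite_cap: bystander: turned granite disc, 62 mm wide, 47 mm tall, in front of the jars; origin at its underside
- pigment_jar: bystander: dusty glass jar with screw cap, 47 mm wide, 88 mm tall, behind the jars; origin at its underside

How it is judged:
By the outcome, as a careful person would: the job done as asked, in the order asked, and still so for the second after the job is handed in, with the robot touching nothing.
It also fails if it takes over 67 s, if anything falls off the work surface, if the arm or the gripper's body presses on something with over 40 N, if the wrist force passes 120 N, or if a joint passes its speed limit or range.

## Working session

There is one attempt and no reset: what is moved stays moved. The work goes in short steps, Python scripts to look and compute and a tool call to move; the robot and the scene stay as the last step left them, time stands still between calls to the robot, and variables do not carry over. Pictures are saved under pics/ and viewed, at most 10 in all, crops included, and the job is handed in when it is done.

Besides the shell and the picture viewer there is one more tool, called as a command line: name --argument value ..., lists and objects as JSON in quotes. send_rows: Moves the arm, as the interface text tells. Its arguments: {"type":"object","properties":{"deltas":{"type":"array","items":{"type":"array"}},"grip_force":{"type":"number"}},"required":["deltas"]}

```bash
mkdir -p pics; cat > h.py <<'E'
import numpy as np, cv2
from scipy.spatial.transform import Rotation as R
from scipy.optimize import least_squares
from workcell import env
def cam(name,s=None):
    i=env.camera_info(name); K=np.array(i["K"])
    if name!="wrist": return K,np.array(i["world_to_cam"]),i
    T=np.eye(4);T[:3,:3]=R.from_rotvec(s["orientation"]).as_matrix();T[:3,3]=s["position"]
    return K,np.linalg.inv(T@np.array(i["mount"])),i
def proj(c,p):
    K,W,i=c; q=np.atleast_2d(p)@W[:3,:3].T+W[:3,3]; q=q*[1,-1,-1]
    D=i.get("dist",i.get("distortion")); 
    return cv2.projectPoints(q,np.zeros(3),np.zeros(3),K,None if D is None else np.array(D,float))[0][:,0]
def ray(c,px):
    K,W,i=c; D=i.get("dist",i.get("distortion"))
    u=cv2.undistortPoints(np.array([[px]],float),K,None if D is None else np.array(D,float))[0,0]
    d=np.array([u[0],-u[1],-1]); Rt=W[:3,:3].T
    return -Rt@W[:3,3], Rt@d/np.linalg.norm(d)
def atz(c,px,z):
    o,d=ray(c,px); return o+d*(z-o[2])/d[2]
def tri(cs,pxs):
    A=np.zeros((3,3));b=np.zeros(3);L=[]
    for c,p in zip(cs,pxs):
        o,d=ray(c,p);M=np.eye(3)-np.outer(d,d);A+=M;b+=M@o;L.append((o,M))
    x=np.linalg.solve(A,b); return x,max(np.linalg.norm(M@(x-o)) for o,M in L)
def rel(s,pos,Rm):
    "shift (cm) and turn in tool axes from pose s"
    R0=R.from_rotvec(s["orientation"]); return R0.inv().apply(np.array(pos)-s["position"])*100,(R0.inv()*R.from_matrix(Rm)).as_rotvec()
E
python3 - <<'E'
from h import *
s=env.sense();print(s)
for n in("scene","top","wrist"):
    im=env.grab_frame(n);cv2.imwrite(f"pics/{n}0.png",im)
    print(n,env.camera_info(n))
cs={n:cam(n) for n in("scene","top")}
for t in ["jar_empty","jar_full","jar_empty_mouth","funnel","funnel_handle","funnel_mouth","charge_tube","tube_mouth","clip_seat","spare_tube","clip_stand","stone_figure","tape_measure","granite_cap","pigment_jar"]:
    D={n:env.spot_point(n,t) for n in cs}
    print(t,{n:[(np.round(d["at"],1).tolist(),round(d["conf"],2)) for d in v[:2]] for n,v in D.items()})
    if all(D.values()):
        x,e=tri([cs[n] for n in cs],[D[n][0]["at"] for n in cs]);print("   ",x.round(4),round(e,4))
a=np.hstack([cv2.imread("pics/scene0.png"),cv2.imread("pics/top0.png")]);cv2.imwrite("pics/both0.png",cv2.resize(a,(800,300),interpolation=cv2.INTER_AREA))
E
```

```text
{'t': 0.0, 'joint_positions': array([1.18440778e+00, 3.13989001e-01, 4.49652972e-02, 1.30361871e+00,
       1.07867498e-05, 1.43121537e+00]), 'joint_vel': array([ 0.00080586,  0.00054716, -0.00049527,  0.00058104,  0.00068996,
       -0.00089179]), 'joint_torque': array([-2.24022392e-04, -4.80628610e+01,  2.98530883e+01,  1.94159296e-02,
       -1.58665426e-05,  2.99879886e-06]), 'position': array([0.14028558, 0.55711459, 0.24740975]), 'orientation': array([-3.86640728e-01, -3.11721429e+00,  2.79528836e-03]), 'contact_force': array([-0.15151358, -0.20001141, -0.27363711]), 'torque': array([-0.03913166,  0.01418488, -0.06292622]), 'finger_force': 0.0, 'finger_gap': 0.08503192228602677}
scene {'K': array([[364.2708758 ,   0.        , 257.29472303],
       [  0.        , 364.2708758 , 192.21950845],
       [  0.        ,   0.        ,   1.        ]]), 'world_to_cam': array([[ 0.79582248, -0.60539661,  0.01270907, -0.40673982],
       [ 0.22728167,  0.31809468,  0.92041231, -0.25474644],
       [-0.56125718, -0.72959627,  0.39074245, -0.66065768],
       [ 0.        ,  0.        ,  0.   
[... 2129 characters left out ...]
 [([205.3, 158.6], 0.92)], 'top': [([150.7, 179.7], 0.85)]}
    [0.5788 0.3732 0.1261] 0.002
clip_stand {'scene': [([224.3, 192.0], 0.8)], 'top': [([167.3, 169.2], 0.74)]}
    [0.63   0.3467 0.0022] 0.0006
stone_figure {'scene': [([285.0, 216.3], 0.54), ([346.2, 247.7], 0.42)], 'top': [([238.0, 145.4], 0.72)]}
    [ 0.7112  0.1113 -0.0194] 0.0043
tape_measure {'scene': [([222.8, 236.8], 0.83)], 'top': [([246.8, 216.6], 0.75)]}
    [0.4633 0.081  0.0046] 0.0056
granite_cap {'scene': [([260.9, 273.8], 0.66)], 'top': [([301.5, 228.7], 0.67)]}
    [ 0.4314 -0.1083  0.0077] 0.0059
pigment_jar {'scene': [([331.9, 243.0], 0.69)], 'top': [([300.3, 157.1], 0.67)]}
    [ 0.6722 -0.1069  0.0022] 0.0034
```

View pics/both0.png

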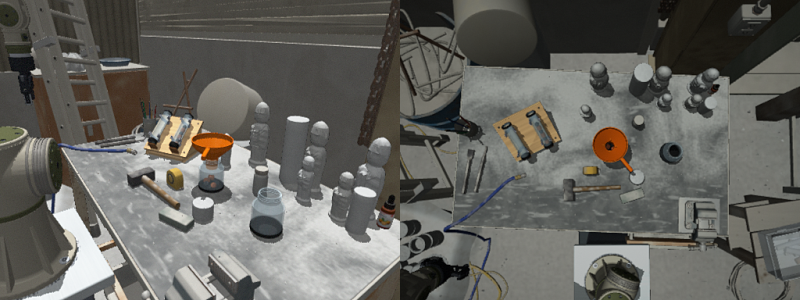

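The top view shows the stand upper left, tilted about 25° in yaw (about 530,130 in the composite). The funnel is on the filled jar near (612,147), with its handle pointing toward the lower right. The empty jar is at (672,152). The networks agree with this. Next I'll fit the poses under the known constraints.

```bash
cat > fit.py <<'E'
from h import *
S=cam("scene");T=cam("top")
f=lambda c,p,u:(proj(c,p)[0]-u)
def funnel(q): 
    x,y,a=q; return [np.array([x,y,.174]),np.array([x+.105*np.cos(a),y+.105*np.sin(a),.165])]
r=least_squares(lambda q:np.r_[f(S,funnel(q)[0],[274.9,177.4]),f(T,funnel(q)[0],[272.7,179.8]),f(S,funnel(q)[1],[263.2,197.8]),f(T,funnel(q)[1],[290.3,210.0])],[.567,.01,-2.5],loss="soft_l1")
print("funnel",r.x.round(4),np.degrees(r.x[2]),r.fun.round(1),funnel(r.x)[1])
r=least_squares(lambda q:np.r_[f(S,[*q,0],[338.9,291.3]),f(T,[*q,0],[344.3,193.9]),f(S,[*q,.112],[348.1,247.7]),f(T,[*q,.112],[351.6,194.9])],[.54,-.25])
print("jar",r.x.round(4),r.fun.round(1))
def stand(q):
    Rm=(R.from_euler("z",q[3])*R.from_euler("y",-np.radians(35))).as_matrix(); c=np.array(q[:3])
    return c,c+Rm@[.0825,0,0],c+Rm@[0,.104,0],Rm
D=[(S,0,[233.7,168.8]),(T,0,[177.4,165.8]),(S,1,[241.6,148.4]),(T,1,[167.2,143.1]),(S,0,[235.9,164.3]),(T,0,[181.8,169.8]),(S,2,[205.3,158.6]),(T,2,[150.7,179.7])]
r=least_squares(lambda q:np.concatenate([f(c,stand(q)[k],u) for c,k,u in D]),[.62,.28,.12,.4],loss="soft_l1")
print("stand",r.x.round(4),np.degrees(r.x[3]),r.fun.round(1))
E
python3 fit.py
python3 - <<'E'
from h import *
s=env.sense()
for az in (218,):
    a=np.radians(az);x=np.array([np.cos(a),np.sin(a),0]);z=np.array([0,0,-1.]);Rm=np.c_[x,np.cross(z,x),z]
    print(rel(s,[.47,-.06,.30],Rm))
E
```

```text
funnel [ 5.7080e-01  1.5000e-03 -2.5621e+00] -146.7956150593264 [ 1.8  0.6 -1.5  1.   0.1 -0.8  0.2  0.3] [ 0.48295596 -0.05598589  0.165     ]
jar [ 0.5394 -0.2548] [ 1.2  0.8  0.7  1.2 -2.3 -0.8  0.7 -2.3]
stand [0.6265 0.2833 0.1153 0.4736] 27.135796831226116 [-0.7 -2.6  2.9 -0.4  1.1 -1.6  0.4  0.4 -2.9  1.9 -1.5 -4.4  0.4  2.9
 -0.4  0.8]
(array([-47.04119019, -51.84030772,  -5.17153769]), array([ 1.19073412e-04,  7.66785398e-05, -9.10008069e-01]))
```

send_rows --deltas '[[[0, 0, -0.45], [-24, -26, -5], 0], [[0, 0, -0.45], [-24, -26, -5], 0], [[0, 0, -0.45], [-24, -26, -5], 0], [[0, 0, -0.45], [-24, -26, -5], 0], [[0, 0, -0.45], [-24, -26, -5], 0], [[0, 0, -0.45], [-24, -26, -5], 0], [[0, 0, -0.45], [-24, -26, -5], 0], [[0, 0, -0.82], [-48, -51, -5], 0], [[0, 0, -0.82], [-48, -51, -5], 0], [[0, 0, -0.82], [-48, -51, -5], 0], [[0, 0, -0.82], [-48, -51, -5], 0], [[0, 0, -0.82], [-48, -51, -5], 0]]'

```text
t: 2.85
position: [0.414, 0.0649, 0.298]
orientation: [-0.889, 3.012, -0.0]
contact_force: [0.4, 0.1, -0.2]
finger_gap: 0.0852
finger_force: 0.0
```

send_rows --deltas '[[[0, 0, 0], [0, 0, 0], 0]]'

```text
t: 2.95
position: [0.4162, 0.0618, 0.2974]
orientation: [-0.875, 3.016, -0.003]
contact_force: [-1.3, 1.1, -0.1]
finger_gap: 0.0854
finger_force: 0.0
```

```bash
python3 - <<'E'
from h import *
s=env.sense();print(s["joint_positions"].round(3),s["position"].round(4))
x=np.array([.483,-.056,.26]);a=np.radians(213);X=np.array([np.cos(a),np.sin(a),0]);z=np.array([0,0,-1.]);Rm=np.c_[X,np.cross(z,X),z]
print(rel(s,x,Rm))
E
```

```text
[-4.30e-02  1.00e-03 -2.08e-01  1.36e+00 -1.00e-03 -6.08e-01] [0.4162 0.0618 0.2974]
(array([  0.67048973, -13.51944952,   3.77155874]), array([-0.00218011,  0.00070502, -0.01123299]))
```

send_rows --deltas '[[[0, 0, -0.01], [0.3, -5, 1], 0], [[0, 0, -0.01], [0.5, -10, 2], 0], [[0, 0, -0.01], [0.7, -13.5, 3], 0], [[0, 0, -0.01], [0.7, -13.5, 3], 0], [[0, 0, -0.01], [0.7, -13.5, 3], 0]]'

```text
t: 3.45
position: [0.4803, -0.0505, 0.2671]
orientation: [0.901, -3.008, -0.002]
contact_force: [0.5, -0.1, -0.8]
finger_gap: 0.0854
finger_force: 0.0
```

```bash
cat > look.py <<'E'
from h import *
import sys
s=env.sense();im=env.grab_frame("wrist");cv2.imwrite(f"pics/{sys.argv[1]}.png",im);c=cam("wrist",s)
print(s["position"].round(4),s["orientation"].round(3),s["joint_positions"].round(2))
for a in sys.argv[2:]:
    n,z=a.split(":")
    for d in env.spot_point("wrist",n)[:2]: print(n,np.round(d["at"],1),round(d["conf"],2),atz(c,d["at"],float(z)).round(4))
E
python3 look.py w1 funnel_handle:.165 funnel_mouth:.174 jar_full:0
```

```text
[ 0.4803 -0.0505  0.2671] [ 9.010e-01 -3.008e+00 -2.000e-03] [-0.27  0.13 -0.14  1.3   0.   -0.85]
funnel_handle [249.4 190.1] 0.91 [ 0.4804 -0.0575  0.165 ]
funnel_mouth [265.8 314.3] 0.77 [0.5592 0.0098 0.174 ]
jar_full [260.  227.9] 0.85 [0.5593 0.0058 0.    ]
```

View pics/w1.png

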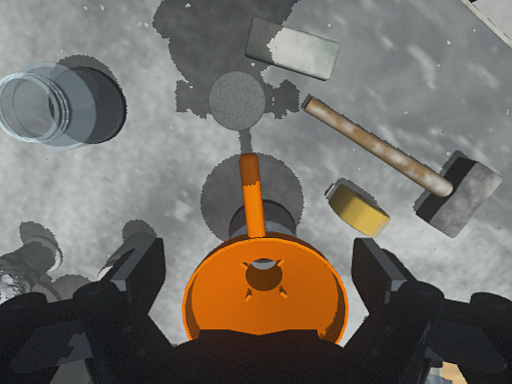

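The wrist view shows the handle running from its tip at (250,155) to the collar at (257,237), the spout hole at (264,272), and the empty jar's neck ring near (37,104).

```bash
python3 - <<'E'
from h import *
s=env.sense();c=cam("wrist",s)
im=cv2.imread("pics/w1.png");h=cv2.cvtColor(im,cv2.COLOR_BGR2HSV)
m=((h[...,0]<18)&(h[...,1]>170)&(h[...,2]>60))
P=[]
for r in (162,180,200,220,230):
    xs=np.where(m[r,200:320])[0]+200;P.append([xs.min(),xs.max(),r])
print(P)
a=atz(c,[(P[0][0]+P[0][1])/2,162],.171);b=atz(c,[(P[-1][0]+P[-1][1])/2,230],.171)
az=np.degrees(np.arctan2(*(a-b)[1::-1]));print(a.round(4),b.round(4),az,np.linalg.norm(a-b))
print("tip",atz(c,[249.5,154],.165),"spout end",atz(c,[264,262],.074), atz(c,[264,272],.112))
for p in([37,104],):print("jar",atz(c,p,.112))
E
```

```text
[[np.int64(240), np.int64(257), 162], [np.int64(242), np.int64(259), 180], [np.int64(244), np.int64(262), 200], [np.int64(246), np.int64(263), 220], [np.int64(247), np.int64(264), 230]]
[ 0.4621 -0.0691  0.171 ] [ 0.5035 -0.0358  0.171 ] -141.1320756525127 0.05314466487091688
tip [ 0.45780057 -0.07129348  0.165     ] spout end [0.56646313 0.01637036 0.074     ] [0.55860305 0.01027642 0.112     ]
jar [ 0.53134817 -0.24495811  0.112     ]
```

```bash
cat >> h.py <<'E'
def down(az):
    a=np.radians(az);X=np.array([np.cos(a),np.sin(a),0]);z=np.array([0,0,-1.]);return np.c_[X,np.cross(z,X),z]
E
python3 - <<'E'
from h import *
s=env.sense();print(rel(s,[.4775,-.0556,.163],down(-141)))
E
```

```text
(array([ 0.59397189, -0.3612669 , 10.51753592]), array([-0.00039153,  0.00064638, -0.09561227]))
```

send_rows --deltas '[[[0, 0, -0.096], [0.6, -0.36, 3], 0], [[0, 0, -0.096], [0.6, -0.36, 6], 0], [[0, 0, -0.096], [0.6, -0.36, 8.5], 0], [[0, 0, -0.096], [0.6, -0.36, 10], 0], [[0, 0, -0.096], [0.6, -0.36, 10.5], 0], [[0, 0, -0.096], [0.6, -0.36, 10.5], 0], [[0, 0, -0.096], [0.6, -0.36, 10.5], 0]]'

```text
t: 4.35
position: [0.4783, -0.0566, 0.1637]
orientation: [-1.047, 2.96, -0.002]
contact_force: [0.9, -0.7, 0.4]
finger_gap: 0.0854
finger_force: 0.0
```

```bash
python3 look.py w2 funnel_handle:.165; python3 - <<'E'
from h import *
s=env.sense();print(s["contact_force"]); c=cam("wrist",s)
h=cv2.cvtColor(cv2.imread("pics/w2.png"),cv2.COLOR_BGR2HSV)
m=((h[...,0]<18)&(h[...,1]>170)&(h[...,2]>60))
for r in (120,150,180,210,230):
    xs=np.where(m[r,150:370])[0]+150
    if len(xs):print(r,xs.min(),xs.max(), rel(s,atz(c,[(xs.min()+xs.max())/2,r],.173),np.eye(3))[0].round(2))
E
```

```text
[ 0.4783 -0.0566  0.1637] [-1.047e+00  2.960e+00 -2.000e-03] [-0.28  0.18 -0.34  1.05  0.   -0.96]
funnel_handle [255.  263.7] 0.93 [ 0.4789 -0.0571  0.165 ]
[-0.35889172 -0.38234777  0.21843705]
210 241 270 [ 2.79 -0.04 -0.93]
230 240 271 [ 1.94 -0.05 -0.92]
```

Centred on the handle (0.5 mm off). Grip and lift.

send_rows --deltas '[[[0, 0, 0], [0, 0, 0], 120], [[0, 0, 0], [0, 0, 0], 200], [[0, 0, 0], [0, 0, 0], 255], [[0, 0, 0], [0, 0, 0], 255], [[0, 0, 0], [0, 0, 0], 255], [[0, 0, 0], [0, 0, 0], 255], [[0, 0, 0], [0, 0, 0], 255], [[0, 0, 0], [0, 0, 0], 255]]' --grip_force 70

```text
t: 5.25
position: [0.4778, -0.057, 0.1626]
orientation: [-1.046, 2.962, -0.0]
contact_force: [0.1, -0.3, 1.0]
finger_gap: 0.0129
finger_force: 68.9
```

send_rows --deltas '[[[0, 0, 0], [0, 0, -0.5], 255], [[0, 0, 0], [0, 0, -1.5], 255], [[0, 0, 0], [0, 0, -3], 255], [[0, 0, 0], [0, 0, -5], 255], [[0, 0, 0], [0, 0, -7], 255], [[0, 0, 0], [0, 0, -8], 255], [[0, 0, 0], [0, 0, -8], 255], [[0, 0, 0], [0, 0, -8], 255]]'

```text
t: 6.05
position: [0.4776, -0.0569, 0.2422]
orientation: [1.046, -2.962, -0.0]
contact_force: [0.5, -0.2, -1.8]
finger_gap: 0.013
finger_force: 68.7
```

```bash
python3 - <<'E'
from h import *
s=env.sense();print(s["position"],s["finger_gap"],s["finger_force"],s["contact_force"],s["torque"])
for n in("scene","top"):
    im=env.grab_frame(n);cv2.imwrite(f"pics/{n}1.png",im);c=cam(n)
    for t,z in(("jar_empty",0),("jar_empty_mouth",.112),("jar_full",0),("funnel_mouth",.254)):
        for d in env.spot_point(n,t)[:2]:print(n,t,d["at"],d["conf"],atz(c,d["at"],z).round(4))
a=np.hstack([cv2.imread("pics/scene1.png")[120:350,130:430],cv2.imread("pics/top1.png")[80:310,180:440]]);cv2.imwrite("pics/b1.png",cv2.resize(a,(800,329)))
E
```

```text
[ 0.47755561 -0.05685681  0.24218902] 0.01302922498809979 68.65193724632263 [ 0.5430052  -0.17883072 -1.79723675] [-0.10727313  0.10740746 -0.0137102 ]
scene jar_empty [341.4, 293.9] 0.67 [ 0.537  -0.2604 -0.    ]
scene jar_empty [262.8, 163.3] 0.61 [0.938 0.522 0.   ]
scene jar_empty_mouth [347.1, 248.7] 0.97 [ 0.5362 -0.2609  0.112 ]
scene jar_full [271.8, 236.3] 0.84 [0.5719 0.0147 0.    ]
scene funnel_mouth [273.9, 148.8] 0.66 [ 0.5538 -0.004   0.254 ]
scene funnel_mouth [207.1, 161.9] 0.46 [0.3739 0.0007 0.254 ]
top jar_empty [342.3, 195.4] 0.9 [ 0.5384 -0.2457  0.    ]
top jar_empty_mouth [348.1, 193.7] 0.93 [ 0.5359 -0.2415  0.112 ]
top jar_full [349.9, 192.0] 0.62 [ 0.5499 -0.2718  0.    ]
top jar_full [267.5, 186.5] 0.46 [0.5696 0.0079 0.    ]
top funnel_mouth [271.2, 181.6] 0.71 [0.5603 0.0043 0.254 ]
```

View pics/b1.png

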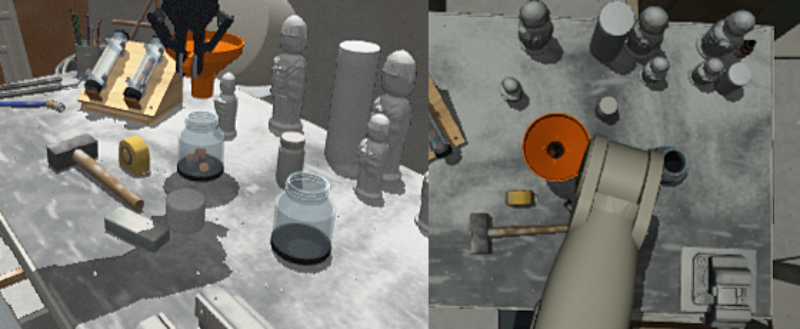

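The funnel is clear of the filled jar, which still stands. The empty jar is at about (305,215) in the left half. I'll go partway and measure it with the wrist camera.

send_rows --deltas '[[[0, 0, 0], [1.5, -1.2, 0], 255], [[0, 0, 0], [3.5, -2.8, 0], 255], [[0, 0, 0], [5.5, -4.3, 0], 255], [[0, 0, 0], [7, -5.4, 0], 255], [[0, 0, 0], [7.6, -5.8, 0], 255], [[0, 0, 0], [7.6, -5.8, 0], 255], [[0, 0, 0], [7.6, -5.8, 0], 255]]'

```text
t: 7.25
position: [0.4551, -0.1493, 0.2425]
orientation: [-1.046, 2.962, 0.001]
contact_force: [-0.0, -0.3, -1.4]
finger_gap: 0.013
finger_force: 68.6
```

```bash
python3 look.py w3 jar_empty_mouth:.112 jar_empty:0 funnel_mouth:.254 funnel:.192
```

```text
[ 0.4551 -0.1493  0.2425] [-1.046e+00  2.962e+00  1.000e-03] [-0.49  0.13 -0.2   1.24  0.   -1.16]
jar_empty_mouth [ 99.4 186.7] 0.7 [ 0.5403 -0.2523  0.112 ]
jar_empty [143.7 159.6] 0.75 [ 0.5396 -0.2548  0.    ]
```

View pics/w3.png

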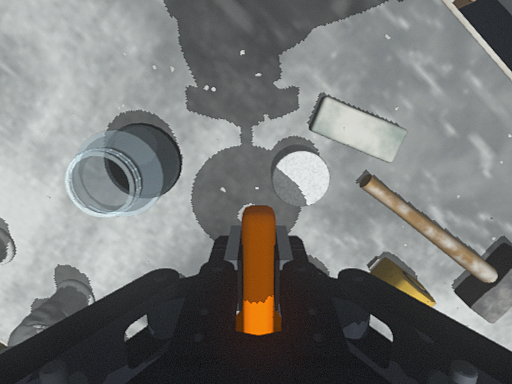

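The jar's rim ring spans columns 66–142 and rows 150–217, with its foot around (143,159). I'll fit that against projected circles.

```bash
python3 - <<'E'
from h import *
s=env.sense();c=cam("wrist",s);t=np.linspace(0,2*np.pi,200)
def circ(x,y,z,r):return np.c_[x+r*np.cos(t),y+r*np.sin(t),0*t+z]
im=cv2.imread("pics/w3.png")
x,y=.540,-.2523
for z,r in((.112,.0295),(.112,.025),(.092,.0295),(.0,.043)):
    P=proj(c,circ(x,y,z,r));print(z,r,P.min(0).round(1),P.max(0).round(1))
    cv2.polylines(im,[(P*16).round().astype(np.int32)],True,(0,0,255) if z else (0,255,0),1,cv2.LINE_AA,4)
cv2.imwrite("pics/w3o.png",cv2.resize(im[90:240,20:220],(800,600),interpolation=cv2.INTER_CUBIC))
E
```

```text
0.112 0.0295 [ 64.2 151.3] [134.6 218.6]
0.112 0.025 [ 69.6 156.7] [129.2 213.7]
0.092 0.0295 [ 77.3 147.6] [142.9 210.7]
0.0 0.043 [108.8 124.1] [181.5 195.4]
```

View pics/w3o.png

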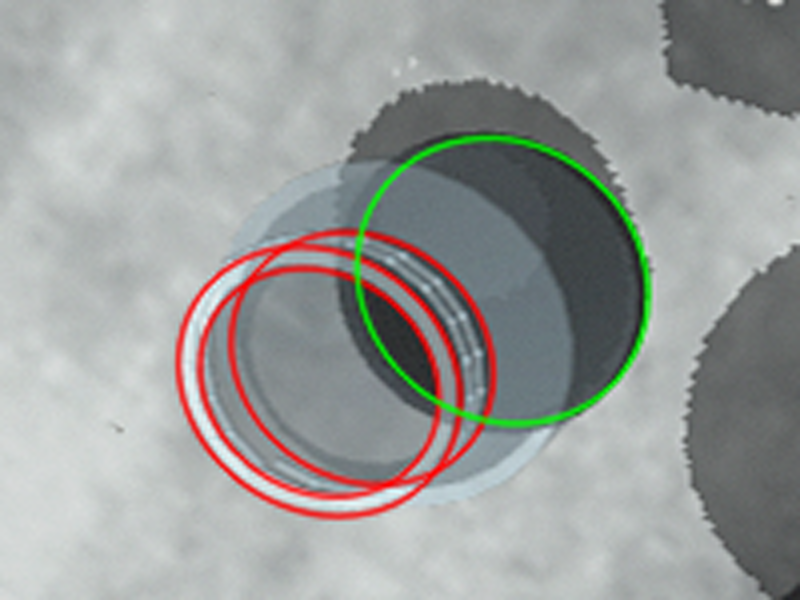

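send_rows --deltas '[[[0, 0, 0], [1.5, -2, 0], 255], [[0, 0, 0], [4, -5, 0], 255], [[0, 0, 0], [6.5, -8.4, 0], 255], [[0, 0, 0], [9, -11.5, 0], 255], [[0, 0, 0], [10.2, -13, 0], 255], [[0, 0, 0], [10.5, -13.4, 0], 255], [[0, 0, 0], [10.5, -13.4, 0], 255], [[0, 0, 0], [10.5, -13.4, 0], 255], [[0, 0, 0], [10.5, -13.4, 1.5], 255], [[0, 0, 0], [10.5, -13.4, 3], 255], [[0, 0, 0], [10.5, -13.4, 3], 255], [[0, 0, 0], [10.5, -13.4, 3], 255]]'

```text
t: 8.7
position: [0.4576, -0.3187, 0.2129]
orientation: [1.049, -2.961, -0.001]
contact_force: [-0.1, -1.2, -1.7]
finger_gap: 0.0133
finger_force: 68.6
```

```bash
python3 - <<'E'
from h import *
s=env.sense();print(s["position"].round(4),R.from_rotvec(s["orientation"]).as_matrix().round(3).tolist(),s["contact_force"].round(1),s["torque"].round(2))
print(rel(s,[.4578,-.3193,.163],down(-141)))
im=env.grab_frame("scene");c=cam("scene");o=np.array([.539,-.252,0]);t=np.linspace(0,2*np.pi,200)
fo=s["position"]+[.0812,.0673,.112-.1626]
C=lambda o,z,r:np.c_[o[0]+r*np.cos(t),o[1]+r*np.sin(t),0*t+o[2]+z]
for p,col in((C(o,.112,.0295),(0,0,255)),(C(fo,-.038,.0195),(0,255,0)),(C(fo,.062,.0685),(0,255,0)),(C(o,0,.043),(0,0,255))):
    cv2.polylines(im,[(proj(c,p)*16).round().astype(np.int32)],True,col,1,cv2.LINE_AA,4)
cv2.imwrite("pics/s2.png",cv2.resize(im[150:330,240:440],(667,600),interpolation=cv2.INTER_CUBIC))
E
```

```text
[ 0.4576 -0.3187  0.2129] [[-0.777, -0.629, -0.0], [-0.629, 0.777, 0.001], [-0.0, 0.001, -1.0]] [-0.1 -1.2 -1.7] [-0.1   0.1  -0.03]
(array([ 0.01948196, -0.06450314,  4.98585939]), array([ 6.34470144e-04,  1.57383678e-04, -8.52903000e-06]))
```

View pics/s2.png

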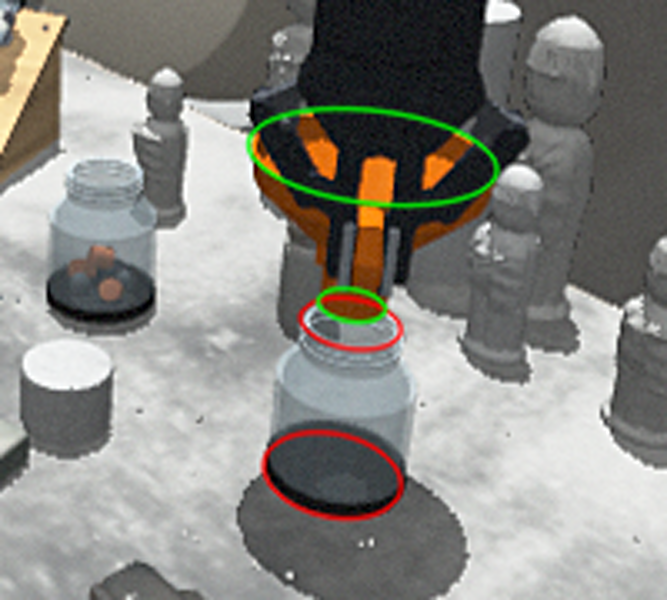

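The spout end (about 355,295) is centred over the neck (about 353,322), and both share the same small overlay offset. Lower it.

send_rows --deltas '[[[0, 0, 0], [0, -0.06, 1], 255], [[0, 0, 0], [0, -0.06, 2], 255], [[0, 0, 0], [0, -0.06, 2.8], 255], [[0, 0, 0], [0, -0.06, 3.5], 255], [[0, 0, 0], [0, -0.06, 4.2], 255], [[0, 0, 0], [0, -0.06, 4.7], 255], [[0, 0, 0], [0, -0.06, 4.9], 255], [[0, 0, 0], [0, -0.06, 4.9], 255], [[0, 0, 0], [0, -0.06, 4.9], 255]]'

```text
t: 9.65
position: [0.458, -0.3206, 0.1638]
orientation: [-1.046, 2.962, -0.001]
contact_force: [-0.3, 0.3, -1.0]
finger_gap: 0.0126
finger_force: 68.7
```

send_rows --deltas '[[[0, 0, 0], [0, 0.05, 0.08], 255], [[0, 0, 0], [0, 0.05, 0.12], 255], [[0, 0, 0], [0, 0.05, 0.12], 255]]'

```text
t: 9.95
position: [0.4577, -0.3202, 0.1627]
orientation: [-1.046, 2.962, -0.001]
contact_force: [-0.5, -0.1, 0.4]
finger_gap: 0.013
finger_force: 68.9
```

Seated. Release gently and rise.

send_rows --deltas '[[[0, 0, 0], [0, 0, 0], 200], [[0, 0, 0], [0, 0, 0], 150], [[0, 0, 0], [0, 0, 0], 100], [[0, 0, 0], [0, 0, 0], 0], [[0, 0, 0], [0, 0, 0], 0], [[0, 0, 0], [0, 0, 0], 0], [[0, 0, 0], [0, 0, -1], 0], [[0, 0, 0], [0, 0, -3], 0], [[0, 0, 0], [0, 0, -6], 0], [[0, 0, 0], [0, 0, -10], 0], [[0, 0, 0], [0, 0, -14], 0], [[0, 0, 0], [0, 0, -14], 0]]'

```text
t: 11.15
position: [0.4593, -0.3217, 0.3093]
orientation: [-1.045, 2.957, -0.015]
contact_force: [0.6, -0.8, 0.1]
finger_gap: 0.0854
finger_force: 0.0
```

```bash
python3 look.py w4 funnel_mouth:.174 funnel_handle:.165 jar_empty:0; python3 - <<'E'
from h import *
s=env.sense()
a=np.radians(27.1)
Rt=(R.from_euler("z",a)*R.from_euler("y",-np.radians(35))).as_matrix()
Rm=np.c_[-Rt[:,0],Rt[:,1],-Rt[:,2]]; print(np.linalg.det(Rm))
seat=np.array([.6265,.2833,.1153]); 
for d in(.12,):
    p=seat+Rt[:,2]*d; print(p,rel(s,p,Rm))
print(down(207)); print(rel(s,[.45,.1,.34],down(207)))
E
```

```text
[ 0.4593 -0.3217  0.3093] [-1.045  2.957 -0.015] [-0.75  0.27  0.13  1.42  0.   -1.43]
funnel_mouth [264.6 287.7] 0.63 [ 0.5358 -0.253   0.174 ]
funnel_handle [259.2 182.5] 0.62 [ 0.4607 -0.3205  0.165 ]
jar_empty [262. 221.] 0.59 [ 0.5389 -0.2534  0.    ]
1.0000000000000002
[0.56522739 0.25194522 0.21359825] (array([-44.31553983,  37.69131376,   8.84688146]), array([ 0.06419577, -0.60887438,  0.19934134]))
[[-0.89100652 -0.4539905   0.        ]
 [-0.4539905   0.89100652  0.        ]
 [ 0.          0.         -1.        ]]
(array([-25.80446473,  33.12261529,  -3.79780691]), array([ 1.26157493e-03, -2.03236249e-04,  2.07930733e-01]))
```

send_rows --deltas '[[[0, 0, 0.1], [-8, 10, -3.8], 0], [[0, 0, 0.1], [-12, 15, -3.8], 0], [[0, 0, 0.2], [-15, 20, -3.8], 0], [[0, 0, 0.2], [-20, 26, -3.8], 0], [[0, 0, 0.2], [-26, 33, -3.8], 0], [[0, 0, 0.2], [-26, 33, -3.8], 0], [[0, 0, 0.2], [-26, 33, -3.8], 0], [[0, 0, 0.2], [-26, 33, -3.8], 0], [[0, 0, 0.2], [-26, 33, -3.8], 0], [[0, 0, 0.2], [-26, 33, -3.8], 0], [[0, 0, 0.2], [-26, 33, -3.8], 0], [[0, 0, 0.2], [-26, 33, -3.8], 0]]'

```text
t: 12.55
position: [0.4523, 0.0992, 0.3395]
orientation: [0.744, -3.051, -0.0]
contact_force: [-0.1, 0.0, -0.1]
finger_gap: 0.0853
finger_force: 0.0
```

```bash
cat >> h.py <<'E'
def tubeR(yaw,el=35):
    "tool matrix for tube of heading yaw, elevation el (deg)"
    Rt=(R.from_euler("z",yaw,degrees=True)*R.from_euler("y",-el,degrees=True)).as_matrix()
    return Rt,np.c_[-Rt[:,0],Rt[:,1],-Rt[:,2]]
E
python3 - <<'E'
from h import *
s=env.sense();print(s["position"],s["joint_positions"].round(2));Rt,Rm=tubeR(27.1)
print(rel(s,np.array([.6265,.2833,.1153])+.15*Rt[:,2],Rm))
E
```

```text
[0.452316   0.09920525 0.33953062] [ 0.04  0.08 -0.02  1.47 -0.   -0.44]
(array([-15.34937443,   8.36857917,  10.11463586]), array([ 0.00204597, -0.61249683,  0.00493437]))
```

send_rows --deltas '[[[0, -0.14, 0], [-4, 2, 2], 0], [[0, -0.28, 0], [-8, 4, 5], 0], [[0, -0.4, 0], [-12, 6, 7], 0], [[0, -0.52, 0], [-15, 8, 9], 0], [[0, -0.61, 0], [-15.3, 8.4, 10], 0], [[0, -0.61, 0], [-15.3, 8.4, 10], 0], [[0, -0.61, 0], [-15.3, 8.4, 10], 0], [[0, -0.61, 0], [-15.3, 8.4, 10], 0]]'

```text
t: 13.35
position: [0.5526, 0.2443, 0.244]
orientation: [-0.601, 2.467, 0.188]
contact_force: [0.1, -0.1, 1.0]
finger_gap: 0.0853
finger_force: 0.0
```

```bash
python3 look.py w5 charge_tube:.1153 tube_mouth:.1626 clip_seat:.1153 spare_tube:.1153
```

```text
[0.5526 0.2443 0.244 ] [-0.601  2.467  0.188] [ 0.21 -0.05 -0.58  0.44  0.15 -0.22]
charge_tube [265.9 166.8] 0.82 [0.6175 0.2861 0.1153]
tube_mouth [265.1 250.8] 0.88 [0.6784 0.3174 0.1626]
clip_seat [86.7 88.7] 0.59 [0.6049 0.1368 0.1153]
spare_tube [375.6 168.7] 0.82 [0.5741 0.375  0.1153]
```

View pics/w5.png

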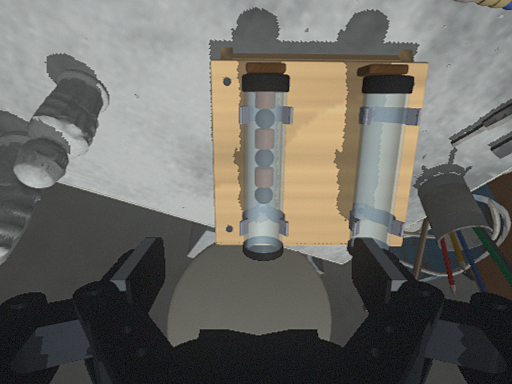

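The wrist view shows the charge tube from its foot at (266,75) to its mouth at (264,250). The clips are at rows 116 and 222 and the spare tube is at column 375–390. Fitting the seat pose.

```bash
cat > fit2.py <<'E'
from h import *
s=env.sense();c=cam("wrist",s)
def pts(q,L):
    Rt,_=tubeR(np.degrees(q[3]));return np.array(q[:3])+np.array(L)@Rt.T
L=[[0,0,0],[.0825,0,0],[0,.104,0],[-.0825,0,.019]];U=np.array([[265.9,166.8],[265.1,250.8],[375.6,168.7],[266.5,74]])
for z in(None,.1153):
    g=lambda q:(proj(c,pts(q,L))-U).ravel() if z is None else (proj(c,pts([q[0],q[1],z,q[3]],L))-U).ravel()
    r=least_squares(g,[.62,.285,.115,.47]);print(r.x.round(4),np.degrees(r.x[3]).round(2),r.fun.round(1))
E
python3 fit2.py
python3 - <<'E'
from h import *
# vertical intensity profile of clips & tube edges
s=env.sense();c=cam("wrist",s);Rt,Rm=tubeR(27.1)
print("tool vs want",rel(s,s["position"],Rm)[1].round(4))
im=cv2.imread("pics/w5.png").astype(int)
for r in(85,150,180):print(r,im[r,232:300:2].sum(1).tolist())
E
```

```text
[0.6251 0.2914 0.1062 0.4791] 27.45 [-0.6  2.  -0.3 -1.8  0.9  0.1 -0.  -0.3]
[0.6187 0.2866 0.9521 0.4763] 27.29 [-1.7  3.5 -1.6  2.7  4.3  1.8 -1.  -3.3]
tool vs want [0.0027 0.0012 0.0049]
85 [519, 519, 522, 538, 323, 108, 107, 116, 114, 131, 127, 122, 136, 127, 128, 129, 132, 138, 142, 135, 129, 129, 135, 140, 119, 117, 128, 119, 70, 464, 501, 492, 503, 496]
150 [475, 413, 394, 501, 294, 301, 281, 317, 367, 414, 435, 471, 491, 382, 319, 342, 347, 349, 351, 422, 491, 457, 440, 459, 399, 442, 446, 499, 498, 496, 496, 497, 495, 500]
180 [468, 464, 476, 395, 309, 324, 284, 327, 375, 424, 455, 418, 349, 375, 379, 392, 410, 420, 411, 395, 376, 457, 421, 446, 408, 479, 483, 508, 501, 509, 515, 509, 503, 502]
```

```bash
python3 - <<'E'
from h import *
s=env.sense();c=cam("wrist",s)
for q in([.6251,.2914,.1062],[.622,.289,.1105],[.6187,.2866,.1153]):
    Rt,Rm=tubeR(27.4)
    for y in(-.019,.019):print(proj(c,np.array(q)+Rt@[-.072,y,0.008])[0].round(1),end=" ")
    print(rel(s,np.array(q)+.05*Rt[:,2],Rm))
E
```

```text
[243.8  87.7] [288.5  87.8] (array([ 0.68688356,  0.72287127, 11.12702272]), array([-0.00033673,  0.00117878,  0.00058807]))
[242.6  86.6] [288.4  86.7] (array([ 0.7555341 ,  0.65230496, 10.55351814]), array([-0.00033673,  0.00117878,  0.00058807]))
[241.5  85.6] [288.3  85.7] (array([0.80998525, 0.5909171 , 9.92888497]), array([-0.00033673,  0.00117878,  0.00058807]))
```

send_rows --deltas '[[[0, 0, 0], [0.3, 0.3, 3], 0], [[0, 0, 0], [0.75, 0.6, 6], 0], [[0, 0, 0], [0.75, 0.6, 8.5], 0], [[0, 0, 0], [0.75, 0.6, 9], 0], [[0, 0, 0], [0.75, 0.6, 9], 0], [[0, 0, 0], [0.75, 0.6, 9], 0]]'

```text
t: 14.2
position: [0.5877, 0.2714, 0.1636]
orientation: [-0.603, 2.468, 0.19]
contact_force: [1.3, -0.2, -0.2]
finger_gap: 0.0851
finger_force: 0.0
```

```bash
python3 look.py w6 charge_tube:.1105 tube_mouth:.158; python3 - <<'E'
from h import *
im=cv2.imread("pics/w6.png"); cv2.imwrite("pics/w6c.png",im)
E
```

```text
[0.5877 0.2714 0.1636] [-0.603  2.468  0.19 ] [ 0.25  0.12 -0.63  0.23  0.13 -0.19]
charge_tube [252.5 215.3] 0.56 [0.6264 0.2879 0.1105]
tube_mouth [252.4 325. ] 0.76 [0.6938 0.3223 0.158 ]
```

View pics/w6c.png

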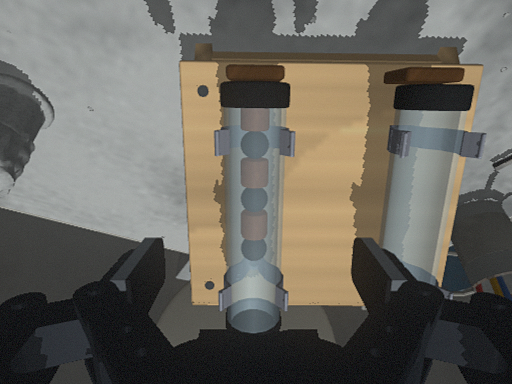

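The tube's foot spans columns 220–291 at row 83. The lower clip is centred at (255,141), the upper clip at (254,297) and the mouth at (254,320). Refining the fit.

```bash
python3 - <<'E'
from h import *
s=env.sense();c=cam("wrist",s)
def pts(q,L):
    Rt,_=tubeR(np.degrees(q[3]));return np.array(q[:3])+np.array(L)@Rt.T
L=[[0,0,0],[.0825,0,0],[-.05,0,.01],[.05,0,.01],[-.0825,0,.019],[-.0825,.019,.008],[-.0825,-.019,.008]]
U=np.array([[253.5,215.3],[253.5,321],[255.5,141],[253.5,297],[255.5,83],[291,87],[220,87]])
r=least_squares(lambda q:(proj(c,pts(q,L))-U).ravel(),[.62,.285,.115,.47],loss="soft_l1");print(r.x.round(4),np.degrees(r.x[3]).round(2),(proj(c,pts(r.x,L))-U).round(1).tolist())
Rt,Rm=tubeR(np.degrees(r.x[3]))
print("z fixed ->",[ (z,rel(s,np.array(r.x[:3])+Rt[:,2]*(.0)+Rt[:,2]*z,Rm)) for z in(0,)])
E
```

```text
[0.6273 0.2896 0.1107 0.4646] 26.62 [[0.8, 1.0], [-0.3, 0.7], [-0.5, 1.8], [0.0, -5.9], [0.1, 1.0], [-1.9, -1.7], [2.0, -2.6]]
z fixed -> [(0, (array([-0.50516599, -0.21103965,  6.87008538]), array([0.00790435, 0.0015178 , 0.0121614 ])))]
```

send_rows --deltas '[[[0, 0, 0.01], [-0.3, -0.2, 2], 0], [[0, 0, 0.01], [-0.5, -0.2, 4], 0], [[0, 0, 0.01], [-0.5, -0.2, 5.5], 0], [[0, 0, 0.01], [-0.5, -0.2, 6.5], 0], [[0, 0, 0.01], [-0.5, -0.2, 6.8], 0], [[0, 0, 0.01], [-0.5, -0.2, 6.8], 0], [[0, 0, 0.01], [-0.5, -0.2, 6.8], 0]]'

```text
t: 15.05
position: [0.6263, 0.2895, 0.1102]
orientation: [-0.591, 2.472, 0.194]
contact_force: [0.9, -0.2, 0.6]
finger_gap: 0.0853
finger_force: 0.0
```

send_rows --deltas '[[[0, 0, 0], [0, 0, 0], 100], [[0, 0, 0], [0, 0, 0], 150], [[0, 0, 0], [0, 0, 0], 255], [[0, 0, 0], [0, 0, 0], 255], [[0, 0, 0], [0, 0, 0], 255], [[0, 0, 0], [0, 0, 0], 255], [[0, 0, 0], [0, 0, 0], 255]]' --grip_force 60

```text
t: 15.75
position: [0.6266, 0.2885, 0.1101]
orientation: [-0.589, 2.473, 0.192]
contact_force: [-2.6, -4.0, 5.0]
finger_gap: 0.0358
finger_force: 59.0
```

```bash
python3 - <<'E'
from h import *
import json
s=env.sense();json.dump([s["position"].tolist(),s["orientation"].tolist()],open("home.json","w"));print(s["position"],s["orientation"],s["contact_force"],s["torque"])
Rm=R.from_rotvec(s["orientation"]).as_matrix();print(Rm.round(4),R.from_rotvec(s["orientation"]).inv().apply(s["contact_force"]))
E
```

```text
[0.62656161 0.28852975 0.11010405] [-0.58941881  2.47291799  0.19166568] [-2.5988608  -4.04768375  5.01219456] [-0.73251465  0.46928554 -0.31468769]
[[-0.7319 -0.4523  0.5096]
 [-0.3684  0.8919  0.2625]
 [-0.5732  0.0044 -0.8194]] [ 0.52005695 -2.41251012 -6.49378559]
```

send_rows --deltas '[[[0, 0, 0], [0, 0, -0.3], 255], [[0, 0, 0], [0, 0, -0.6], 255], [[0, 0, 0], [0, 0, -1], 255], [[0, 0, 0], [0, 0, -1.4], 255], [[0, 0, 0], [0, 0, -1.9], 255], [[0, 0, 0], [0, 0, -2.5], 255], [[0, 0, 0], [0, 0, -3.2], 255], [[0, 0, 0], [0, 0, -4.2], 255], [[0, 0, 0], [0, 0, -5.5], 255], [[0, 0, 0], [0, 0, -7], 255], [[0, 0, 0], [0, 0, -7], 255], [[0, 0, 0], [0, 0, -7], 255]]'

```text
t: 16.95
position: [0.5908, 0.2711, 0.168]
orientation: [-0.591, 2.471, 0.194]
contact_force: [0.6, 0.0, -2.6]
finger_gap: 0.0354
finger_force: 68.5
```

```bash
python3 look.py w7 charge_tube:.16 tube_mouth:.2;  python3 - <<'E'
from h import *
s=env.sense();print(s["contact_force"],s["torque"],s["finger_gap"])
E
```

```text
[0.5908 0.2711 0.168 ] [-0.591  2.471  0.194] [ 0.25  0.12 -0.62  0.24  0.13 -0.18]
charge_tube [257.4 259. ] 0.86 [0.6034 0.2776 0.16  ]
charge_tube [313.  125.1] 0.5 [0.5205 0.2535 0.16  ]
[-0.27399831 -0.04751224 -2.97299034] [-0.34861263  0.62284833 -0.06447903] 0.035301509865905766
```

View pics/w7.png

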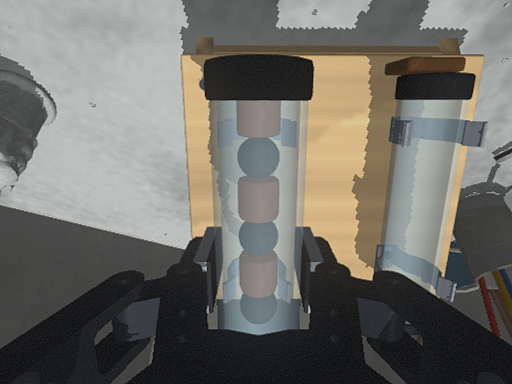

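The tube is free and held squarely, with all six pieces visible between rows 105 and 310 and the foot centred at column 258. I'll work out the axial grip offset and the transit poses.

```bash
cat > pour.py <<'E'
from h import *
F=np.array([.5375,-.2525]);PHI=-32.
def pose(el,rho,z,dx,phi=PHI):
    Rt,Rm=tubeR(phi,el);u=np.array([np.cos(np.radians(phi)),np.sin(np.radians(phi))])
    M=np.r_[F+rho*u,z];return M-(.0825+dx)*Rt[:,0]-.002*Rt[:,2],Rm
E
python3 - <<'E'
from pour import *
s=env.sense();c=cam("wrist",s);Rm=R.from_rotvec(s["orientation"]).as_matrix()
for dx in(-.004,0,.004):print(dx,[proj(c,s["position"]+Rm@[.0825-dx,0,-.002+z])[0].round(1).tolist() for z in(-.019,0)],[proj(c,s["position"]+Rm@[.0825-dx,y,-.002])[0].round(1).tolist() for y in(-.019,.019)])
P1=[.47,.13,.36];_,R1=tubeR(5,25);print(rel(s,P1,R1))
p2,R2=pose(5,-.03,.26,0);print(p2);T1={"position":np.array(P1),"orientation":R.from_matrix(R1).as_rotvec()};print(rel(T1,p2,R2))
E
```

```text
-0.004 [[257.0, 42.4], [257.2, 51.4]] [[205.3, 51.3], [309.0, 51.4]]
0 [[257.0, 56.3], [257.2, 63.1]] [[205.8, 63.0], [308.5, 63.1]]
0.004 [[257.0, 70.0], [257.2, 74.5]] [[206.3, 74.5], [308.1, 74.5]]
(array([  2.94059479,  -6.97712223, -25.72185623]), array([0.19701147, 0.16980575, 0.32995558]))
[ 0.44250865 -0.19314282  0.25081726]
(array([  9.6488462 , -31.95171301,   7.54765137]), array([0.16796545, 0.33680157, 0.62685561]))
```

send_rows --deltas '[[[0, 0, 0], [0, 0, -4], 255], [[0, 0, 0], [0, 0, -8], 255], [[0, 0, 0], [0, 0, -12], 255], [[0.03, 0.03, 0.05], [0.5, -1, -15], 255], [[0.07, 0.06, 0.12], [1, -2.5, -18], 255], [[0.12, 0.1, 0.2], [1.8, -4, -21], 255], [[0.16, 0.14, 0.27], [2.4, -5.5, -24], 255], [[0.197, 0.17, 0.33], [2.9, -7, -25.7], 255], [[0.197, 0.17, 0.33], [2.9, -7, -25.7], 255], [[0.197, 0.17, 0.33], [2.9, -7, -25.7], 255], [[0.197, 0.17, 0.33], [2.9, -7, -25.7], 255], [[0.197, 0.17, 0.33], [2.9, -7, -25.7], 255]]'

```text
t: 18.3
position: [0.4701, 0.1304, 0.3589]
orientation: [-0.12, 2.705, 0.027]
contact_force: [-0.3, -0.8, -3.2]
finger_gap: 0.0353
finger_force: 68.4
```

```bash
python3 - <<'E'
from pour import *
s=env.sense();print(s["position"].round(4),s["joint_positions"].round(3),s["finger_gap"])
for f in(.5,):
    p,Rm=pose(12,-.03,.30,0,-15);p=np.array([.46,-.03,.34]);print(p,rel(s,p,Rm))
p,Rm=pose(5,-.03,.26,0);print(p,rel(s,p,Rm))
E
```

```text
[0.4701 0.1304 0.3589] [ 0.111 -0.213 -0.341  1.009 -0.009  0.021] 0.03533724412412612
[ 0.46 -0.03  0.34] (array([  2.9918333 , -15.88959475,   0.68552771]), array([0.11130914, 0.22283428, 0.33279153]))
[ 0.44250865 -0.19314282  0.25081726] (array([  9.63171758, -31.98815173,   7.43084191]), array([0.16795668, 0.33503192, 0.62798095]))
```

send_rows --deltas '[[[0.03, 0.06, 0.09], [0.8, -4, 0.2], 255], [[0.06, 0.11, 0.18], [1.5, -8, 0.4], 255], [[0.09, 0.17, 0.26], [2.2, -12, 0.5], 255], [[0.11, 0.22, 0.33], [3, -15.9, 0.7], 255], [[0.12, 0.25, 0.41], [4.5, -20, 2], 255], [[0.135, 0.28, 0.48], [6.3, -24, 4], 255], [[0.15, 0.31, 0.56], [8, -28, 6], 255], [[0.168, 0.335, 0.63], [9.6, -32, 7.4], 255], [[0.168, 0.335, 0.63], [9.6, -32, 7.4], 255], [[0.168, 0.335, 0.63], [9.6, -32, 7.4], 255], [[0.168, 0.335, 0.63], [9.6, -32, 7.4], 255], [[0.168, 0.335, 0.63], [9.6, -32, 7.4], 255]]'

```text
t: 19.5
position: [0.4434, -0.1926, 0.2535]
orientation: [0.843, 2.935, -0.035]
contact_force: [-0.2, 0.1, -3.0]
finger_gap: 0.0356
finger_force: 68.4
```

```bash
python3 - <<'E'
from pour import *
s=env.sense();print(s["position"].round(4),s["joint_positions"].round(3),s["finger_gap"])
for el,rho,z in((5,-.025,.205),(-5,-.025,.2),(-15,-.025,.185),(-20,-.025,.18),(-25,-.025,.175),(-30,-.025,.172),(-35,-.023,.17),(-40,-.022,.168),(-50,-.02,.168),(-60,-.02,.168)):
    p,Rm=pose(el,rho,z,0);a,b=rel(s,p,Rm);print(el,b.round(3),a.round(2),p.round(3))
im=env.grab_frame("scene");cv2.imwrite("pics/s3.png",cv2.resize(im[90:300,180:460],(800,600),interpolation=cv2.INTER_AREA))
E
```

```text
[ 0.4434 -0.1926  0.2535] [-0.578  0.062 -0.256  1.162  0.003 -0.018] 0.03555268854370683
5 [ 0.002  0.003 -0.001] [ 0.07 -0.11  5.79] [ 0.447 -0.196  0.196]
-5 [ 0.002  0.178 -0.001] [ 0.02 -0.1   4.85] [ 0.446 -0.196  0.205]
-15 [ 0.002  0.352 -0.001] [-0.19 -0.1   4.95] [ 0.448 -0.197  0.204]
-20 [ 0.002  0.44  -0.001] [-0.4  -0.1   4.77] [ 0.45  -0.198  0.206]
-25 [ 0.002  0.527 -0.001] [-0.68 -0.1   4.63] [ 0.452 -0.199  0.208]
-30 [ 0.002  0.614 -0.   ] [-1.02 -0.1   4.31] [ 0.455 -0.201  0.212]
-35 [ 0.002  0.701 -0.   ] [-1.63 -0.1   3.95] [ 0.46  -0.204  0.216]
-40 [ 0.002  0.789 -0.   ] [-2.19 -0.1   3.61] [ 0.464 -0.207  0.219]
-50 [ 0.002  0.963 -0.   ] [-3.47 -0.1   2.69] [ 0.474 -0.213  0.23 ]
-60 [0.002 1.138 0.   ] [-4.7  -0.09  1.94] [ 0.484 -0.219  0.238]
```

View pics/s3.png

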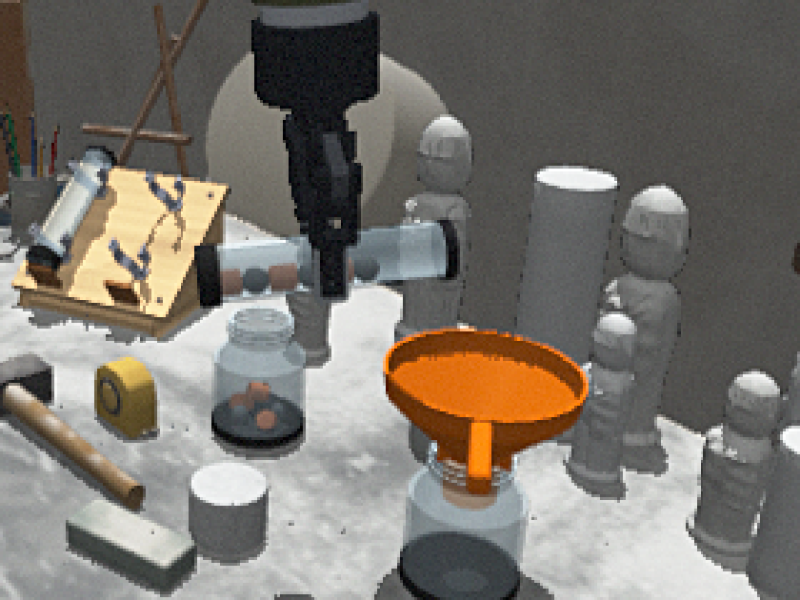

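The tube is level over the funnel (mouth at 450,250 and funnel rim at 485,365), with the pieces still resting in it. The funnel stands upright in the jar. Tilting slowly now.

send_rows --deltas '[[[0, 0.06, 0], [0, -0.1, 2.5], 255], [[0, 0.18, 0], [0, -0.1, 4.5], 255], [[0, 0.26, 0], [-0.1, -0.1, 4], 255], [[0, 0.35, 0], [-0.2, -0.1, 3.7], 255], [[0, 0.44, 0], [-0.4, -0.1, 3.5], 255], [[0, 0.48, 0], [-0.55, -0.1, 3.3], 255], [[0, 0.527, 0], [-0.7, -0.1, 3.1], 255], [[0, 0.527, 0], [-0.7, -0.1, 3.1], 255], [[0, 0.55, 0], [-0.8, -0.1, 3.05], 255], [[0, 0.57, 0], [-0.85, -0.1, 3], 255], [[0, 0.59, 0], [-0.95, -0.1, 2.95], 255], [[0, 0.614, 0], [-1, -0.1, 2.9], 255]]'

```text
t: 20.75
position: [0.4531, -0.2011, 0.2253]
orientation: [-0.728, -2.527, -0.198]
contact_force: [-0.0, 0.3, -1.3]
finger_gap: 0.0354
finger_force: 68.6
```

```bash
python3 - <<'E'
from pour import *
s=env.sense();print(s["position"].round(4),s["joint_positions"].round(3),s["contact_force"])
for el,rho,z in((-35,-.023,.18),(-40,-.022,.175),(-45,-.02,.172),(-50,-.02,.17),(-60,-.02,.17)):
    p,Rm=pose(el,rho,z,0);a,b=rel(s,p,Rm);print(el,b.round(3),a.round(2))
im=env.grab_frame("scene");cv2.imwrite("pics/s4.png",cv2.resize(im[90:300,180:460],(800,600),interpolation=cv2.INTER_AREA))
print(env.spot_in("scene","media_1"))
E
```

```text
[ 0.4531 -0.2011  0.2253] [-0.576  0.604  0.303  1.796 -0.006 -0.014] [-0.0029146   0.25235676 -1.32575652]
-35 [ 0.003  0.085 -0.002] [-0.59  0.11 -0.39]
-40 [ 0.003  0.173 -0.002] [-1.01  0.11 -0.72]
-45 [ 0.003  0.26  -0.001] [-1.47  0.12 -1.27]
-50 [ 0.003  0.347 -0.001] [-1.77  0.12 -1.79]
-60 [ 0.003  0.522 -0.001] [-2.34  0.12 -3.11]
[]
```

send_rows --deltas '[[[0, 0.03, 0], [-0.2, 0, -0.15], 255], [[0, 0.06, 0], [-0.4, 0.1, -0.3], 255], [[0, 0.09, 0], [-0.6, 0.1, -0.4], 255], [[0, 0.13, 0], [-0.8, 0.1, -0.55], 255], [[0, 0.17, 0], [-1, 0.1, -0.7], 255], [[0, 0.22, 0], [-1.25, 0.1, -1], 255], [[0, 0.26, 0], [-1.5, 0.1, -1.3], 255], [[0, 0.26, 0], [-1.5, 0.1, -1.3], 255], [[0, 0.26, 0], [-1.5, 0.1, -1.3], 255], [[0, 0.26, 0], [-1.5, 0.1, -1.3], 255]]'

```text
t: 21.85
position: [0.47, -0.2106, 0.2288]
orientation: [-0.657, -2.282, -0.274]
contact_force: [-0.6, 0.7, -1.7]
finger_gap: 0.0355
finger_force: 68.6
```

```bash
python3 - <<'E'
from pour import *
s=env.sense();print(s["position"].round(4),s["joint_positions"].round(3),s["contact_force"])
im=env.grab_frame("scene");a=cv2.resize(im[130:290,240:400],(400,400),interpolation=cv2.INTER_CUBIC);w=env.grab_frame("wrist");b=cv2.resize(w,(400,300))
o=np.zeros((400,800,3),np.uint8);o[:,:400]=a;o[:300,400:]=b;cv2.imwrite("pics/s5.png",o)
E
```

```text
[ 0.47   -0.2106  0.2288] [-0.573  0.871  0.643  2.127 -0.007 -0.009] [-0.60236709  0.68026916 -1.7079674 ]
```

View pics/s5.png

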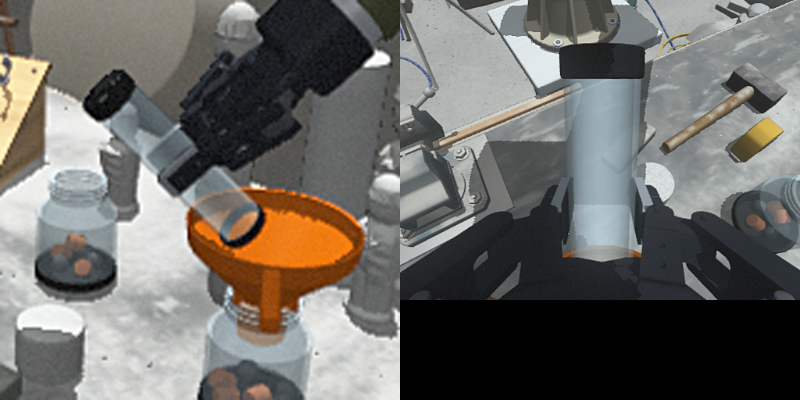

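The tube is empty and the pieces lie in the new jar (about 220–260,385). I've now viewed one picture over the limit of ten, so I'll check everything else by numbers. Tilting back the way I came.

```bash
python3 - <<'E'
from pour import *
s=env.sense()
for el,rho,z in((-30,-.025,.20),(-10,-.03,.24),(10,-.03,.28)):
    p,Rm=pose(el,rho,z,0);a,b=rel(s,p,Rm);print(el,b.round(3),a.round(2))
E
```

```text
-30 [ 0.003 -0.26  -0.001] [1.99 0.02 0.54]
-10 [ 0.003 -0.609 -0.002] [3.9  0.01 0.63]
10 [ 0.002 -0.958 -0.003] [ 4.65  0.02 -0.22]
```

send_rows --deltas '[[[0, -0.1, 0], [0.8, 0, 0], 255], [[0, -0.18, 0], [1.5, 0, 0.2], 255], [[0, -0.26, 0], [2, 0, 0.4], 255], [[0, -0.37, 0], [2.7, 0, 0.5], 255], [[0, -0.49, 0], [3.3, 0, 0.5], 255], [[0, -0.61, 0], [3.9, 0, 0.5], 255], [[0, -0.73, 0], [4.2, 0, 0.3], 255], [[0, -0.84, 0], [4.4, 0, 0], 255], [[0, -0.96, 0], [4.65, 0, -0.2], 255], [[0, -0.96, 0], [4.65, 0, -0.2], 255], [[0, -0.96, 0], [4.65, 0, -0.2], 255]]'

```text
t: 23.05
position: [0.4426, -0.1933, 0.2638]
orientation: [0.824, 2.856, -0.07]
contact_force: [-0.2, -0.4, -2.0]
finger_gap: 0.0351
finger_force: 68.6
```

```bash
python3 - <<'E'
from pour import *
import json
s=env.sense();print(s["position"].round(4),s["joint_positions"].round(3),s["contact_force"])
_,Rm=tubeR(-13,15);print(rel(s,[.45,-.03,.345],Rm))
_,R1=tubeR(5,25);print(rel(s,[.47,.13,.36],R1))
T={"position":np.array([.47,.13,.36]),"orientation":R.from_matrix(R1).as_rotvec()}
hp,ho=json.load(open("home.json"));H=R.from_rotvec(ho).as_matrix()
print(rel(T,np.array(hp)-.07*H[:,2],H))
E
```

```text
[ 0.4426 -0.1933  0.2638] [-0.581 -0.009 -0.316  1.09   0.005 -0.019] [-0.21653968 -0.38113153 -2.04650089]
(array([ 6.53799349, 14.23466345, -9.37863182]), array([-0.07099918, -0.08614177, -0.32716805]))
(array([ 13.00488931,  28.84469125, -12.01990918]), array([-0.19426406, -0.25198373, -0.62095349]))
(array([-3.88449186, 12.9086624 , 23.05573058]), array([-0.19496375, -0.17115744, -0.32917529]))
```

send_rows --deltas '[[[0, 0, 0], [0, 0, -4], 255], [[-0.02, -0.02, -0.08], [1.6, 3.5, -6], 255], [[-0.04, -0.04, -0.16], [3.2, 7, -8], 255], [[-0.06, -0.07, -0.25], [5, 11, -9], 255], [[-0.07, -0.09, -0.33], [6.5, 14.2, -9.4], 255], [[-0.1, -0.13, -0.4], [8.5, 18, -10], 255], [[-0.14, -0.18, -0.48], [10.5, 22, -11], 255], [[-0.17, -0.22, -0.55], [12, 26, -11.5], 255], [[-0.19, -0.25, -0.62], [13, 28.8, -12], 255], [[-0.19, -0.25, -0.62], [13, 28.8, -12], 255], [[-0.19, -0.25, -0.62], [13, 28.8, -12], 255], [[-0.19, -0.25, -0.62], [13, 28.8, -12], 255]]'

```text
t: 24.25
position: [0.4715, 0.1284, 0.3585]
orientation: [-0.114, 2.708, 0.02]
contact_force: [0.7, -0.1, -1.6]
finger_gap: 0.0356
finger_force: 68.6
```

```bash
cat > back.py <<'E'
from h import *
import json,sys
s=env.sense();print(s["position"].round(4),s["joint_positions"].round(3),s["contact_force"].round(1),s["finger_gap"])
hp,ho=json.load(open("home.json"));H=R.from_rotvec(ho).as_matrix()
for d in map(float,sys.argv[1:]):print(d,*[v.round(4) for v in rel(s,np.array(hp)-d*H[:,2],H)])
E
python3 back.py .15 .06
```

```text
[0.4715 0.1284 0.3585] [ 0.11  -0.209 -0.337  1.012 -0.014  0.022] [ 0.7 -0.1 -1.6] 0.035608131854032325
0.15 [-2.8081 11.4143 15.0646] [-0.1987 -0.1768 -0.3312]
0.06 [-4.0603 13.4092 23.7509] [-0.1987 -0.1768 -0.3312]
```

send_rows --deltas '[[[-0.05, -0.04, -0.08], [-0.7, 2.8, 3.5], 255], [[-0.1, -0.09, -0.16], [-1.4, 5.7, 7.5], 255], [[-0.15, -0.13, -0.25], [-2.1, 8.5, 11], 255], [[-0.199, -0.177, -0.33], [-2.8, 11.4, 15], 255], [[-0.199, -0.177, -0.33], [-2.8, 11.4, 15], 255], [[-0.199, -0.177, -0.33], [-3.3, 12.2, 18.5], 255], [[-0.199, -0.177, -0.33], [-3.8, 13, 22], 255], [[-0.199, -0.177, -0.33], [-4.06, 13.4, 23.75], 255], [[-0.199, -0.177, -0.33], [-4.06, 13.4, 23.75], 255], [[-0.199, -0.177, -0.33], [-4.06, 13.4, 23.75], 255], [[-0.199, -0.177, -0.33], [-4.06, 13.4, 23.75], 255]]'

```text
t: 25.35
position: [0.5963, 0.2729, 0.1617]
orientation: [-0.588, 2.469, 0.192]
contact_force: [-0.3, -0.3, -1.5]
finger_gap: 0.0357
finger_force: 68.6
```

```bash
python3 back.py .06 .03 0; python3 - <<'E'
from h import *
im=env.grab_frame("wrist");cv2.imwrite("pics/w8.png",im);a=cv2.imread("pics/w7.png")
for n,i in(("before",a),("now",im)):
    d=i.max(2)<60;r=np.where(d[40:120,258])[0]+40;c=np.where(d[80,180:340])[0]+180;c2=np.where(d[70,180:340])[0]+180;print(n,r.min(),r.max(),c.min(),c.max(),c2.min(),c2.max())
E
```

```text
[0.5963 0.2729 0.1617] [ 0.251  0.133 -0.616  0.218  0.128 -0.176] [-0.3 -0.3 -1.5] 0.03568967057195418
0.06 [0.1659 0.0036 0.1779] [-0.0008  0.0043 -0.0005]
0.03 [0.1788 0.006  3.1779] [-0.0008  0.0043 -0.0005]
0.0 [0.1918 0.0083 6.1779] [-0.0008  0.0043 -0.0005]
before 54 99 204 312 204 312
now 54 99 203 312 204 312
```

The tube hasn't slipped in the grip: the foot edges match the earlier picture to within a pixel. Pressing it home.

send_rows --deltas '[[[0, 0.004, 0], [0.17, 0, 1], 255], [[0, 0.004, 0], [0.18, 0, 2], 255], [[0, 0.004, 0], [0.18, 0, 2.8], 255], [[0, 0.004, 0], [0.18, 0, 3.5], 255], [[0, 0.004, 0], [0.18, 0, 4.2], 255], [[0, 0.004, 0], [0.18, 0, 4.8], 255], [[0, 0.004, 0], [0.18, 0, 5.3], 255], [[0, 0.004, 0], [0.19, 0, 5.7], 255], [[0, 0.004, 0], [0.19, 0, 6], 255], [[0, 0.004, 0], [0.19, 0, 6.2], 255], [[0, 0.004, 0], [0.19, 0, 6.2], 255], [[0, 0.004, 0], [0.19, 0, 6.2], 255]]'

```text
t: 26.6
position: [0.6255, 0.2882, 0.1091]
orientation: [-0.589, 2.474, 0.189]
contact_force: [-10.5, -10.4, 12.6]
finger_gap: 0.0355
finger_force: 70.6
```

```bash
python3 back.py 0; python3 - <<'E'
from h import *
s=env.sense();print(R.from_rotvec(s["orientation"]).inv().apply(s["contact_force"]))
E
```

```text
[0.6255 0.2882 0.1091] [ 0.267  0.262 -0.606  0.104  0.117 -0.164] [-10.5 -10.4  12.6] 0.03554979067515845
0.0 [-0.1538 -0.0163 -0.0178] [-0.0016 -0.0014 -0.0002]
[  4.33062496  -4.54668306 -18.36765154]
```

send_rows --deltas '[[[0, 0, 0], [-0.12, 0, 0.05], 255], [[0, 0, 0], [-0.12, 0, 0.1], 255], [[0, 0, 0], [-0.12, 0, 0.1], 255]]'

```text
t: 26.9
position: [0.6256, 0.2883, 0.109]
orientation: [-0.589, 2.476, 0.189]
contact_force: [-21.1, -14.8, 22.5]
finger_gap: 0.0355
finger_force: 71.9
```

```bash
python3 back.py 0; python3 - <<'E'
from h import *
s=env.sense();print(R.from_rotvec(s["orientation"]).inv().apply(s["contact_force"]))
E
```

```text
[0.6256 0.2883 0.109 ] [ 0.267  0.263 -0.604  0.106  0.117 -0.164] [-21.1 -14.8  22.5] 0.03545089224572779
0.0 [-0.1447 -0.0204 -0.0343] [-0.0018 -0.003  -0.0005]
[  8.09651374  -3.64343759 -33.02074648]
```

It's bottomed out in the clips at home depth. Relax, release and retreat straight off.

send_rows --deltas '[[[0, 0, 0], [0, 0, -0.1], 255], [[0, 0, 0], [0, 0, -0.1], 180], [[0, 0, 0], [0, 0, -0.1], 100], [[0, 0, 0], [0, 0, -0.1], 0], [[0, 0, 0], [0, 0, -0.1], 0], [[0, 0, 0], [0, 0, -0.1], 0], [[0, 0, 0], [0, 0, -2], 0], [[0, 0, 0], [0, 0, -5], 0], [[0, 0, 0], [0, 0, -9], 0], [[0, 0, 0], [0, 0, -13], 0], [[0, 0, 0], [0, 0, -15.6], 0], [[0, 0, 0], [0, 0, -15.6], 0]]'

```text
t: 28.1
position: [0.5487, 0.2492, 0.2405]
orientation: [-0.589, 2.467, 0.192]
contact_force: [0.9, -0.0, 0.1]
finger_gap: 0.0856
finger_force: 0.0
```

```bash
python3 look.py w9 charge_tube:.1107 tube_mouth:.158 spare_tube:.1107; python3 - <<'E'
from h import *
s=env.sense();c=cam("wrist",s);im=cv2.imread("pics/w9.png");q=np.array([.6273,.2896,.1107]);Rt,_=tubeR(26.62)
old=cv2.imread("pics/w5.png")
def feet(i,r,a,b):
    d=np.where(i[r,a:b].max(1)<60)[0]+a;return (d.min(),d.max()) if len(d) else None
for r in(80,85,90):print(r,"charge",feet(im,r,225,310),feet(old,r,225,310),"spare",feet(im,r,340,430),feet(old,r,340,430))
for k,(a,b) in{"charge":(266,267),"spare":(385,386)}.items():
    for n,i in(("now",im),("old",old)):
        d=np.where(i[50:130,a].max(1)<60)[0]+50;print(k,n,d.min() if len(d) else 0,d.max() if len(d) else 0)
print(proj(c,np.array([q,q+Rt@[.0825,0,0],q+Rt@[0,.104,0]])).round(1).tolist())
for n in("scene","top"):
    env.grab_frame(n);cc=cam(n)
    for t,z in(("funnel_mouth",.174),("funnel_handle",.165),("jar_empty",0),("jar_full",0),("granite_cap",0),("pigment_jar",0),("tape_measure",0),("stone_figure",0)):
        for d in env.spot_point(n,t)[:1]:print(n,t,np.round(d["at"]),round(d["conf"],2),atz(cc,d["at"],z).round(3)[:2])
    for t in("media_1","media_2"):print(n,t,[(np.round(d["at"]).tolist(),round(d["conf"],2)) for d in env.spot_in(n,t)])
E
```

```text
[0.5487 0.2492 0.2405] [-0.589  2.467  0.192] [ 0.23 -0.05 -0.59  0.43  0.14 -0.2 ]
charge_tube [256.7 167.6] 0.92 [0.6197 0.2848 0.1107]
tube_mouth [256.7 253.9] 0.89 [0.6869 0.3187 0.158 ]
spare_tube [371.1 173.3] 0.69 [0.579  0.3828 0.1107]
80 charge (np.int64(234), np.int64(281)) (np.int64(242), np.int64(288)) spare (np.int64(357), np.int64(406)) (np.int64(363), np.int64(413))
85 charge (np.int64(234), np.int64(280)) (np.int64(242), np.int64(288)) spare (np.int64(356), np.int64(406)) (np.int64(363), np.int64(412))
90 charge (np.int64(234), np.int64(280)) (np.int64(242), np.int64(288)) spare (np.int64(355), np.int64(404)) (np.int64(362), np.int64(411))
charge now 75 92
charge old 73 90
spare now 77 94
spare old 75 92
[[257.0, 181.4], [257.0, 262.3], [370.1, 181.3]]
scene funnel_mouth [352. 217.] 0.88 [ 0.552 -0.253]
scene funnel_handle [270. 236.] 0.69 [ 0.385 -0.202]
scene jar_empty [344. 292.] 0.78 [ 0.547 -0.259]
scene jar_full [269. 238.] 0.57 [0.561 0.014]
scene granite_cap [261. 272.] 0.97 [ 0.449 -0.098]
scene pigment_jar [332. 244.] 0.64 [ 0.674 -0.109]
scene tape_measure [223. 237.] 0.85 [0.465 0.091]
scene stone_figure [286. 214.] 0.57 [0.691 0.092]
scene media_1 []
scene media_2 []
top funnel_mouth [362. 188.] 0.98 [ 0.548 -0.269]
top funnel_handle [376. 217.] 0.9 [ 0.462 -0.311]
top jar_empty [345. 194.] 0.53 [ 0.543 -0.255]
top jar_full [267. 185.] 0.94 [0.574 0.009]
top granite_cap [302. 228.] 0.74 [ 0.429 -0.108]
top pigment_jar [302. 160.] 0.77 [ 0.661 -0.111]
top tape_measure [243. 217.] 0.45 [0.467 0.091]
top stone_figure [236. 145.] 0.78 [0.713 0.113]
top media_1 []
top media_2 []
```

```bash
python3 - <<'E'
from h import *
t=np.linspace(0,2*np.pi,100)
for n,old in(("top","pics/top0.png"),("scene","pics/scene0.png")):
    c=cam(n);im=env.grab_frame(n);cv2.imwrite(f"pics/{n}9.png",im)
    for nm,i,o in(("old",cv2.imread(old),[.559,.0103]),("now",im,[.5385,-.252])):
        h=cv2.cvtColor(i,cv2.COLOR_BGR2HSV);m=((h[...,0]<18)&(h[...,1]>150)&(h[...,2]>70)).astype(np.uint8)
        # keep the collar circle: remove the handle by opening
        m2=cv2.morphologyEx(cv2.morphologyEx(m,cv2.MORPH_CLOSE,np.ones((13,13))),cv2.MORPH_OPEN,cv2.getStructuringElement(cv2.MORPH_ELLIPSE,(21,21)))
        k=max(cv2.findContours(m2,0,2)[0],key=cv2.contourArea);x,y,w,hh=cv2.boundingRect(k)
        P=proj(c,np.c_[o[0]+.0685*np.cos(t),o[1]+.0685*np.sin(t),0*t+.174])
        fill=np.zeros_like(m);cv2.drawContours(fill,[k],-1,1,-1);fill=cv2.erode(fill,np.ones((5,5)))
        print(n,nm,"bbox",x,y,x+w,y+hh,"pred rim",P.min(0).round(),P.max(0).round(),"non-orange inside",int((fill&(1-m)).sum()),np.argwhere(fill&(1-m)).mean(0).round() if (fill&(1-m)).any() else "")
E
```

```text
top old bbox 247 163 292 208 pred rim [245. 162.] [291. 208.] non-orange inside 82 [186. 268.]
top now bbox 334 169 379 215 pred rim [333. 169.] [379. 214.] non-orange inside 79 [192. 353.]
scene old bbox 246 170 297 205 pred rim [244. 169.] [298. 188.] non-orange inside 0 
scene now bbox 315 205 385 255 pred rim [312. 204.] [385. 237.] non-orange inside 0
```

```bash
python3 - <<'E'
from h import *
for n in("top","scene"):
    a=cv2.imread(f"pics/{n}0.png");b=cv2.imread(f"pics/{n}9.png")
    d=(cv2.absdiff(cv2.GaussianBlur(a,(3,3),0),cv2.GaussianBlur(b,(3,3),0)).max(2)>35).astype(np.uint8)
    k,_,st,ce=cv2.connectedComponentsWithStats(cv2.morphologyEx(d,cv2.MORPH_OPEN,np.ones((2,2))))
    print(n,[(st[i,:5].tolist()) for i in range(1,k) if st[i,4]>8])
# spout hole colours
T=cv2.imread("pics/top9.png");print(T[185:200,346:360].mean((0,1)))
S=cv2.imread("pics/scene9.png");h=cv2.cvtColor(S,cv2.COLOR_BGR2HSV)[255:305,310:375]
m=((h[...,0]<15)&(h[...,1]>60)).astype(np.uint8);k,_,st,_=cv2.connectedComponentsWithStats(m);print("brown in jar",[st[i].tolist() for i in range(1,k) if st[i,4]>5])
E
```

```text
top [[174, 157, 17, 26, 135], [247, 163, 56, 63, 2095], [335, 170, 52, 63, 2053], [162, 179, 92, 67, 2647], [266, 187, 4, 4, 12], [205, 232, 16, 30, 212], [179, 240, 11, 4, 38], [227, 246, 49, 53, 1551], [191, 249, 5, 2, 10], [218, 259, 12, 54, 239], [181, 264, 4, 6, 17], [185, 266, 39, 34, 752], [182, 274, 2, 5, 10], [174, 279, 9, 15, 115], [186, 304, 4, 12, 28], [219, 314, 31, 70, 1011], [251, 314, 40, 32, 809], [185, 328, 2, 9, 18], [0, 333, 91, 51, 2679], [293, 339, 16, 12, 111], [184, 341, 2, 30, 60], [256, 348, 40, 36, 734], [307, 351, 14, 33, 340], [299, 354, 5, 4, 16], [185, 374, 2, 10, 20], [298, 376, 6, 8, 35]]
scene [[171, 8, 14, 12, 95], [145, 29, 23, 10, 97], [31, 47, 4, 4, 13], [189, 46, 13, 2, 26], [187, 61, 12, 13, 65], [12, 64, 35, 70, 996], [14, 70, 20, 4, 75], [204, 74, 2, 5, 10], [176, 79, 20, 9, 106], [190, 83, 19, 17, 133], [185, 94, 51, 45, 1041], [225, 161, 15, 25, 140], [0, 163, 37, 14, 403], [246, 170, 54, 49, 1652], [25, 176, 44, 34, 832], [2, 179, 6, 2, 12], [64, 186, 16, 63, 564], [0, 190, 27, 21, 359], [0, 203, 58, 73, 2187], [315, 205, 72, 64, 2899], [183, 214, 32, 31, 511], [130, 239, 73, 57, 1826], [246, 238, 52, 25, 596], [325, 279, 11, 14, 110], [340, 284, 10, 9, 60], [82, 286, 40, 43, 1013], [312, 291, 69, 65, 1643], [67, 329, 21, 22, 226], [74, 350, 12, 17, 108], [31, 373, 43, 11, 193]]
[ 10.18571429  46.15238095 103.9       ]
brown in jar [[25, 0, 19, 13, 141], [14, 22, 12, 15, 94], [28, 29, 11, 8, 58]]
```

```bash
python3 -c "
from workcell import env
print(env.hand_in())"
```

```text
the job is handed in; nothing more can be done
None
```

Handed in at about 28 s: the funnel stands straight in the newly charged jar, the tube was emptied through it and is back in its clips mouth up, and no piece shows in the funnel or on the table, though I couldn't count all six in the jar; I viewed 11 pictures, one over the limit of 10.

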